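# Slide a culture jar along the guide rail until the reader's latch holds it

## Robot

A 6-joint arm with a two-finger parallel gripper is mounted at the origin on the work surface. World frame = base frame: x ahead of the robot, y to its left, z up, the work surface at z = 0. Lengths are in mm, angles in rad, forces in N, time in s.
With the tool pointing down it reaches from about 300 to 775 mm from the base axis. Payload 14.6 kg.
Tool frame: the origin (TCP) lies between the finger pads; the fingertips stand 25 mm ahead of it and the grasp point (between the pads) lies 6 mm ahead of it; z points along the fingers, y is the line along which they close (so a half turn about z gives the same grasp; the last joint's range is limited). The gripper opens to 94 mm and grips with 3 to 60 N. Pads are 16 mm wide; open, the fingers measure 119 mm over their backs; the gripper's body (75 mm by 177 mm) begins 78 mm behind the grasp point.
Start: joints at [1.276, 0.3, 1.521, -0, 1.321, -0.067], TCP at [124.207, 535.782, 230.446] pointing down, gripper open.
Joint ranges: [-3.03, 3.03], [-0.79, 2.21], [0.23, 2.52], [-1.04, 4.18], [0, 3.07], [-2.55, 2.55]. Speed limits (rad/s): [2.22, 2.22, 2.57, 3.14, 3.14, 3.14].

## Interface

Orientations are given as [roll, pitch, yaw] about the fixed x, y, z axes, in that order (R = Rz(yaw) Ry(pitch) Rx(roll)).
In Python, from cell import manip gives the robot as it stands. The module is installed in compiled form; this text tells all that it offers.
- The arm moves only by the tool step_arm, never from a script. Its argument "series" is one flat list of numbers, 5 for each row, row after row: the shift along the world's x, y, z in mm, then the turn about the world's z in rad, then the closure, from 0 (fully open) to 1 (shut). In form: [dx, dy, dz, spin, jaw, dx, dy, dz, spin, jaw, ...]. A call has 1 to 20 rows; each row shifts and turns the commanded pose from where the row before left it; what a row does not reach is not made up. A row lasts 1/8 s, in which the tool goes at most 62.5 mm and 10.7 degrees, less where a joint would pass 70% of its speed; a pose out of reach is approached as far as the arm can. A call is refused whole if a number of a shift passes 62.5 or a number of a turn 0.188, either way. A call with a gripper value outside its range is refused whole. The fingers move at their own pace and stop on an object; "squeeze" is the grip in N (left out, the last holds). Time passes only in rows, so rows that do not move let the fingers close. It gives the time, the measured TCP pose, the force, the opening and the grip force at its end, in the units of the state.
- manip.read_state(): the state, without advancing time (a new reading comes with each control period).
- manip.camera(name): name is "side" or "top" or "wrist"; returns (picture, depth): 384x512x3 uint8, blue, green, red; 384x512 float32, mm along the optical axis (not along the pixel's ray), 0 where there is no reading.
- manip.camera_info(name): a dict with "fovy" (degrees; the focal length in pixels is half the picture's height over the tangent of half this angle, whatever the lens; pixels are square), "cx", "cy" (the principal point, pixels), "k1" (the pictures are not rectified: a ray, as slopes to the right and down, at radius r is drawn at 1 + k1 r^2 times it, then the intrinsics apply), "eye" and "orientation" of the camera in the world. Camera axes: x right, y down, z forward; pixel columns grow to the right and rows downward; lengths in mm; the calibration is good to about 2 mm. A picture is of the moment at which its call begins: read the wrist's pose just before it. camera_info takes no time and is no camera call; for the wrist camera it gives the pose at the moment of the call.
- manip.sign_off(): hands the job in; it is judged then, once.
The state is a dict: "clock": time; "joints": joint angles; "qd": joint speeds; "effort": joint torques, N m; "eef_pos": TCP position; "eef_rot": TCP orientation; "wrist_force": force on the tool from outside, world axes, zero at the start; "moment": the same for the moment, N m; "finger_gap": finger opening in mm; "finger_force": force on a finger pad.
Only numpy, scipy, OpenCV 4.12 (cv2) and the standard library are available. Lean on these libraries where they do the work, as an engineer would, in place of code of your own. Each camera call takes 0.05 s, during which the arm holds its last target. There are 200 camera calls.

## Task

Push the wide culture jar back against the metal guide rail while it is still well short of the reader, then slide it along the rail, keeping it against the rail and standing on the bench, into the reader until it squeezes the sprung plate and the small steel latch arm has closed fully behind it. Push gently: it is glass, and it must never feel more than 25 newtons, so stop as soon as the latch is in. Then leave the jar held in the reader, and do not disturb the other things on the bench.

Things in the scene. Friction and masses are not known exactly. Their poses are not given: they have to be found in the camera images.
- jar: Closed glass culture jar with a flat white screw lid, standing upright: 100 mm diameter, 75 mm high (glass to 60 mm, lid 96 mm diameter above), tan agar layer inside, 0.4 to 0.63 kg. Too wide to grasp: it is pushed. Origin: centre of its underside. It may turn about its vertical axis, which does not matter.
- rail: Fixed straight guide rail of smooth, slippery aluminium, 640 mm long, 45 mm high, 12 mm thick. Origin: on the bench at the foot of the middle of its front face (robot side). x axis: horizontal, square to that face, away from the robot, into the rail. y axis: along the rail towards the reader, the pushing direction; the face spans y -320 to 320 mm. A jar touching the rail has its centre at x = -50 mm.
- held (a point): Point on the bench, fixed to the rail (its axes too), at rail x -50, y 130 mm: where the centre of a held jar lies on average. The white reader is clamped on the rail by hand, so the true held position, with plate, latch and side bar, lies anywhere from 22 mm before to 22 mm beyond (along y). That shift is not measured: feel or see it.
- plate_mid (a point): Average place of the middle of the sprung plate's face (see held for the shift): upright grey plate square to the rail, 70 mm wide, 14 to 50 mm above the bench. The jar touches it 4 mm before the held position; it pushes back 3 N at first, 0.8 N more per mm, and goes hard 11 mm after touch, 12 N. The white housing behind it is 80 mm high.
- pivot_mid (a point): Average place of the latch's vertical pivot pin, 30 mm up (see held for the shift), 75 mm to the robot's side of the jar's centre line and 72 mm before the held centre. The pusher behind the jar must stay within 25 mm of the jar's centre line so that the latch arm (20 to 40 mm above the bench) can close beside it.
- bar_mid (a point): Average place (see held for the shift) of the middle of the top of the grey side bar that carries the latch, parallel to the rail: 165 mm long, 12 mm thick, 44 mm high, its inner face 132 mm from the rail face. The jar slides between rail and bar; sliding it on the bench takes about 1 to 4 N.
- latch (a joint): Angle (rad) of the 50 mm slippery steel latch arm. 0 = closed, slanting in towards rail and plate, tip 89 mm from the rail face, 37 mm before the held jar centre; also 0 before the jar comes. A passing jar swings it off the rail to about 0.4; a light spring (1 to 2 N more push) shuts it behind the jar at the held position, the last part as a snap within 1 mm of travel.
- dish_a: Round culture dish lying flat on the bench in front of the rail, 90 mm diameter, 16 mm high, to be left alone. Origin: centre of its underside.
- dish_b: Second such dish, 90 mm diameter, 16 mm high, to be left alone. Origin: centre of its underside.
- beaker: Empty glass beaker, 68 mm diameter, 90 mm high, to be left alone. Origin: centre of its underside.
- amber: Small brown bottle, 56 mm diameter, 110 mm high, to be left alone. Origin: centre of its underside.
- spatula: Flat-bladed spatula with a wooden handle lying on the bench, 180 mm long, to be left alone. Origin: middle of its underside, x axis along it.
- tube: Upright capped tube, 30 mm diameter, 100 mm high, to be left alone. Origin: centre of its underside.
Things that resemble listed ones, but are neither listed nor needed, are in the scene too. What is shaped like the jar but red is not meant.

How it is judged:
By the outcome, as a careful person would: the job done as asked, in the order asked, and still so for the second after the job is handed in, with the robot touching nothing.
It also fails if it takes over 69 s, if anything falls off the work surface, if the arm or the gripper's body presses on something with over 40 N, if the wrist force passes 120 N, or if a joint passes its speed limit or range.

## Working session

There is one attempt and no reset: what is moved stays moved. The work goes in short steps, Python scripts to look and compute and a tool call to move; the robot and the scene stay as the last step left them, time stands still between calls to the robot, and variables do not carry over. Pictures are saved under pics/ and viewed, at most 10 in all, crops included, and the job is handed in when it is done.

Besides the shell and the picture viewer there is one more tool, called after ">>>" as a command line: name --argument value ..., lists and objects as JSON in quotes. step_arm: Moves the arm, as the interface text tells. Its arguments: {"type":"object","properties":{"series":{"type":"array"},"squeeze":{"type":"number"}},"required":["series"]}

```bash
mkdir -p pics; cat > h.py <<'E'
import numpy as np, cv2, pickle
from scipy.spatial.transform import Rotation as R
from cell import manip
def snap(n,f):
    info=manip.camera_info(n); im,d=manip.camera(n)
    cv2.imwrite(f'pics/{f}.png',im); pickle.dump((info,im,d),open(f'pics/{f}.pkl','wb')); return info,im,d
def load(f): return pickle.load(open(f'pics/{f}.pkl','rb'))
def rot(i):
    o=np.array(i['orientation'],float)
    return o if o.shape==(3,3) else R.from_euler('xyz',o).as_matrix()
def ray(i,u,v):
    f=192/np.tan(np.radians(i['fovy'])/2); p=np.array([(u-i['cx'])/f,(v-i['cy'])/f]); q=p.copy()
    for _ in range(20): q=p/(1+i['k1']*(q@q))
    return rot(i)@np.array([q[0],q[1],1.])
def at_z(i,u,v,z):
    r=ray(i,u,v); e=np.array(i['eye']); return (e+r*(z-e[2])/r[2]).round(1)
def at_d(i,d,u,v): return (np.array(i['eye'])+ray(i,u,v)*d[int(v),int(u)]).round(1)
E
python3 - <<'E'
from h import *
for n in('top','side'):
    i,im,d=snap(n,n+'0'); print(i)
print(manip.read_state())
a=[cv2.resize(load(n+'0')[1],(800,600),interpolation=cv2.INTER_CUBIC) for n in('top','side')]
cv2.imwrite('pics/t0.png',a[0]);cv2.imwrite('pics/s0.png',a[1])
E
```

```text
{'fovy': 48.29221151984243, 'cx': 259.96529636784544, 'cy': 187.6555768098588, 'k1': 0.034591943657242184, 'eye': array([ 348.20053665,   26.86965288, 1291.86900702]), 'orientation': array([-3.07523857, -0.00586873, -1.56416016])}
{'fovy': 49.3334132648715, 'cx': 255.67395607331542, 'cy': 186.57347918553606, 'k1': 0.010609921105979216, 'eye': array([ 947.40278105,  661.60895744, 1073.79750498]), 'orientation': array([-2.47973823e+00, -2.14183798e-03,  2.46857660e+00])}
{'clock': 0.1, 'joints': array([ 1.27641545e+00,  3.00403855e-01,  1.52149787e+00,  3.38017257e-06,
        1.32071411e+00, -6.66181444e-02]), 'qd': array([ 4.79397059e-04, -1.94563445e-03, -2.89739830e-03,  1.84289814e-05,
       -5.58385478e-04, -7.40372805e-05]), 'effort': array([ 1.18438802e-03, -5.32654703e+01, -3.53285944e+01,  7.09829642e-02,
        2.34662258e-02, -7.00404053e-05]), 'eef_pos': array([124.14132238, 535.5960439 , 229.95840706]), 'eef_rot': array([-3.14057196e+00, -7.13788480e-05,  2.91382904e+00]), 'wrist_force': array([ 0.0342092 , -0.31858115, -0.96861268]), 'moment': array([-0.02030941, -0.01360507,  0.04468747]), 'finger_force': 0.0, 'finger_gap': 93.7229033818254}
```

View pics/t0.png

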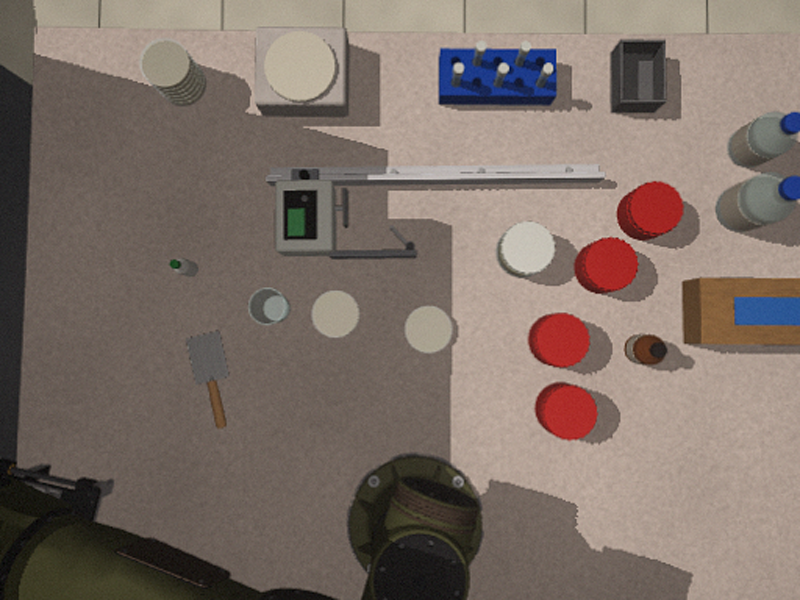

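View pics/s0.png

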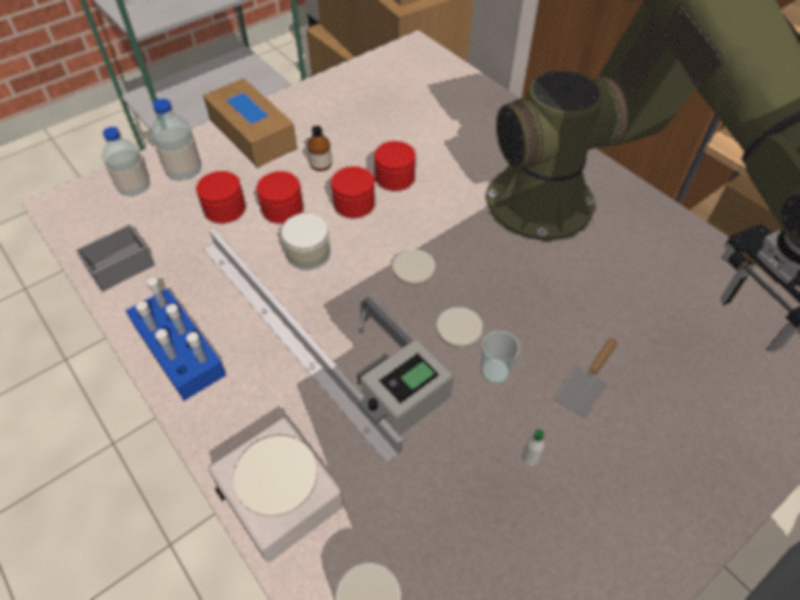

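```bash
python3 - <<'E'
from h import *
i,im,d=load('top0')
c=im[95:230,165:395]; c=cv2.resize(c,None,fx=3.45,fy=3.45,interpolation=cv2.INTER_CUBIC); cv2.imwrite('pics/t1.png',c); print(c.shape)
E
```

```text
(466, 794, 3)
```

View pics/t1.png

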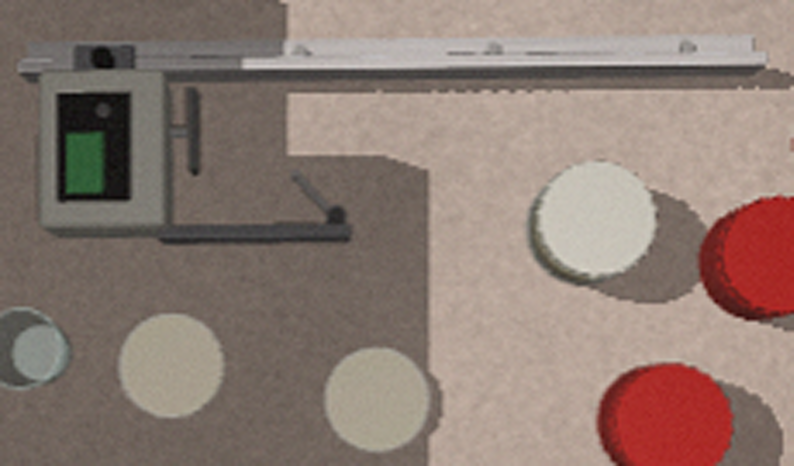

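```bash
cat >> h.py <<'E'
def cloud(i,d):
    f=192/np.tan(np.radians(i['fovy'])/2); v,u=np.mgrid[:384,:512]
    p=np.stack([(u-i['cx'])/f,(v-i['cy'])/f],-1); q=p.copy()
    for _ in range(15): q=p/(1+i['k1']*(q**2).sum(-1,keepdims=True))
    r=np.concatenate([q,np.ones((384,512,1))],-1)*d[...,None]
    return r@rot(i).T+np.array(i['eye'])
E
python3 - <<'E'
from h import *
i,im,d=load('top0'); s=1/3.45
g=lambda x,y,z: at_z(i,165+x*s,95+y*s,z)
P=cloud(i,d)
# rail front edge per column
v,u=np.mgrid[:384,:512]
m=(abs(P[...,2]-45)<6)&(d>0)&(v>95)&(v<122)&(u>165)&(u<392)
pts=[]
for c in range(215,386,4):
    k=np.where(m[:,c])[0]
    if len(k): pts.append((P[k.max(),c,:3]))
pts=np.array(pts); print(pts[::6].round(1)); f=np.polyfit(pts[:,1],pts[:,0],1); print('fit',f,np.std(pts[:,0]-np.polyval(f,pts[:,1])))
print('rail ends',g(18,68,45),g(766,62,45),'jar',g(597,218,75),'red',g(765,257,75),g(668,423,75))
print('front edge px',g(20,71,45),g(765,66,45),g(400,69,45))
print('plate face top',g(199,88,50),g(199,174,50),'pivot',g(337,215,44),'latch tip',g(296,177,40),'bar ends',g(350,227,44),g(350,240,44))
for a,b in((597,218),(765,257),(337,215),(120,365),(250,235)): print(P[int(95+b*s),int(165+a*s)].round(1))
m=(P[...,2]>62)&(u>300)&(u<360)&(v>138)&(v<180)&(im.min(-1)>120); print('jar cloud',P[m].mean(0),np.ptp(P[m],axis=0),m.sum())
E
```

```text
[[ 644.8  154.    44.1]
 [ 645.4   83.3   44.5]
 [ 646.8   12.5   40.8]
 [ 650.7  -58.6   39.3]
 [ 649.9 -129.    44.7]
 [ 650.2 -199.6   45.4]
 [ 653.8 -270.4   44.6]
 [ 652.4 -342.4   39.4]]
fit [-1.73751588e-02  6.47262745e+02] 0.9503914837903521
rail ends [644.2 285.4  45. ] [ 654.2 -352.6   45. ] jar [ 515.1 -202.5   75. ] red [ 483.6 -340.9   75. ] [ 346.  -259.7   75. ]
front edge px [641.6 283.6  45. ] [ 650.7 -351.8   45. ] [646.2 -40.3  45. ]
plate face top [627.3 130.7  50. ] [553.6 129.9  50. ] pivot [520.4  12.7  44. ] latch tip [553.4  47.9  40. ] bar ends [510.2   1.6  44. ] [499.1   1.5  44. ]
[ 515.8 -202.5   74.4]
[ 485.  -338.9   74.9]
[520.6  14.8  49.7]
[394.9 200.7  18.7]
[502.4  87.6  49.9]
jar cloud [ 514.23352821 -198.8903402    89.31510264] [ 217.21698232  277.95332201 1229.73856757] 914
```

>>> step_arm --series '[35,-42,0,0,0.57,35,-42,0,0,0.57,35,-42,0,0,0.57,35,-42,0,0,0.57,35,-42,0,0,0.57,35,-42,0,0,0.57,35,-42,0,0,0.57,31,-42,0,0,0.57,5,-50,0,0,0.57,5,-50,0,0,0.57,5,-50,0,0,0.57,5,-50,0,0,0.57,5,-50,0,0,0.57,5,-50,0,0,0.57,5,-50,0,0,0.57,5,-52,0,0,0.57,0,0,0,0,0.57,0,0,0,0,0.57]' --squeeze 20

```text
clock: 2.35
eef_pos: [440.0, -201.8, 230.1]
eef_rot: [3.141, -0.001, 2.913]
wrist_force: [-0.5, 1.6, -0.4]
finger_gap: 40.5
finger_force: 0.0
```

```bash
python3 - <<'E'
from h import *
i,im,d=snap('wrist','w0'); print(i)
cv2.imwrite('pics/w0b.png',cv2.resize(im,(800,600)))
E
```

```text
{'fovy': 64.79382923007746, 'cx': 251.240661263243, 'cy': 193.21295904686042, 'k1': -0.02827083581362933, 'eye': array([ 369.87120602, -186.37090646,  384.19478394]), 'orientation': array([ 2.89367129e+00, -1.29998195e-03,  1.34352214e+00])}
```

View pics/w0b.png

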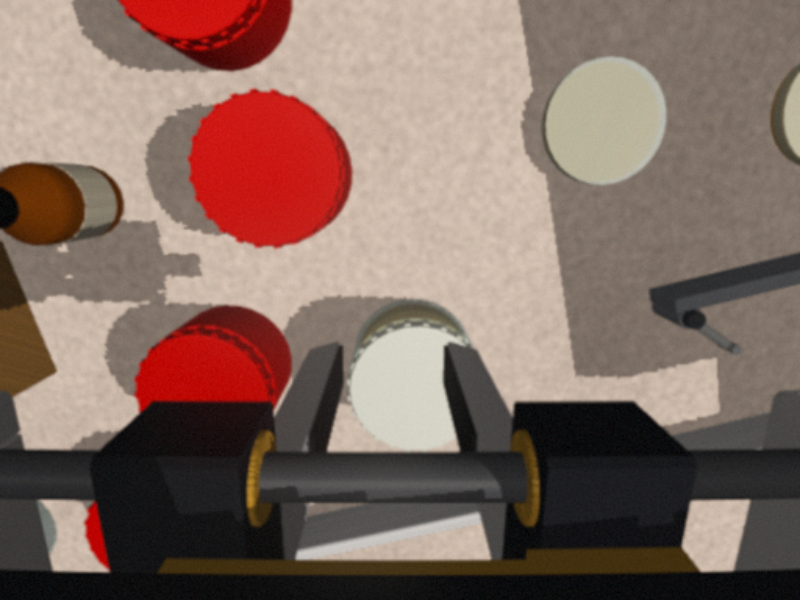

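```bash
python3 - <<'E'
from h import *
i,im,d=load('w0'); print(at_z(i,412*.64,385*.64,75), at_z(i,694*.64,320*.64,44), at_z(i,738*.64,348*.64,40))
E
```

```text
[ 508.3 -203.9   75. ] [519.3  14.4  44. ] [552.2  49.7  40. ]
```

>>> step_arm --series '[0,0,-50,0,0.57,0,0,-50,0,0.57,0,0,-50,0,0.57,0,0,-30,0,0.57,0,0,-10,0,0.57,0,0,0,0,0.57,0,0,0,0,0.57]'

```text
clock: 3.28
eef_pos: [440.9, -202.3, 41.8]
eef_rot: [-3.141, 0.002, 2.914]
wrist_force: [0.2, -0.1, 0.6]
finger_gap: 40.5
finger_force: 0.0
```

>>> step_arm --series '[3,0,0,0,0.57,3,0,0,0,0.57,3,0,0,0,0.57,3,0,0,0,0.57,3,0,0,0,0.57,3,0,0,0,0.57,4,0,0,0,0.57,5,0,0,0,0.57,5,0,0,0,0.57,5,0,0,0,0.57,5,0,0,0,0.57,5,0,0,0,0.57,5,0,0,0,0.57,5,0,0,0,0.57,5,0,0,0,0.57,5,0,0,0,0.57,5,0,0,0,0.57,5,0,0,0,0.57,5,0,0,0,0.57]'

```text
clock: 5.65
eef_pos: [522.5, -202.2, 40.4]
eef_rot: [-3.142, 0.0, 2.914]
wrist_force: [-3.3, 0.1, 0.4]
finger_gap: 40.1
finger_force: 1.2
```

>>> step_arm --series '[2,0,0,0,0.57,2,0,0,0,0.57,2,0,0,0,0.57,2,0,0,0,0.57,1,0,0,0,0.57]'

```text
clock: 6.28
eef_pos: [531.3, -202.2, 40.5]
eef_rot: [-3.142, 0.0, 2.914]
wrist_force: [-2.8, -0.3, -1.5]
finger_gap: 40.2
finger_force: 1.3
```

Pushing at about 3 N. I'll go in 1 mm steps until the force rises at the rail.

>>> step_arm --series '[1,0,0,0,0.57,1,0,0,0,0.57,1,0,0,0,0.57,1,0,0,0,0.57,1,0,0,0,0.57,1,0,0,0,0.57,1,0,0,0,0.57,1,0,0,0,0.57]'

```text
clock: 7.28
eef_pos: [539.3, -202.2, 40.4]
eef_rot: [3.142, -0.0, 2.914]
wrist_force: [-3.0, 0.3, -0.1]
finger_gap: 40.2
finger_force: 1.3
```

```bash
python3 - <<'E'
from h import *
snap('wrist','w1'); i,im,d=snap('side','s1')
cv2.imwrite('pics/s1b.png',cv2.resize(im[100:330,80:340],(780,690))[:600])
E
```

```text
(no output)
```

View pics/s1b.png

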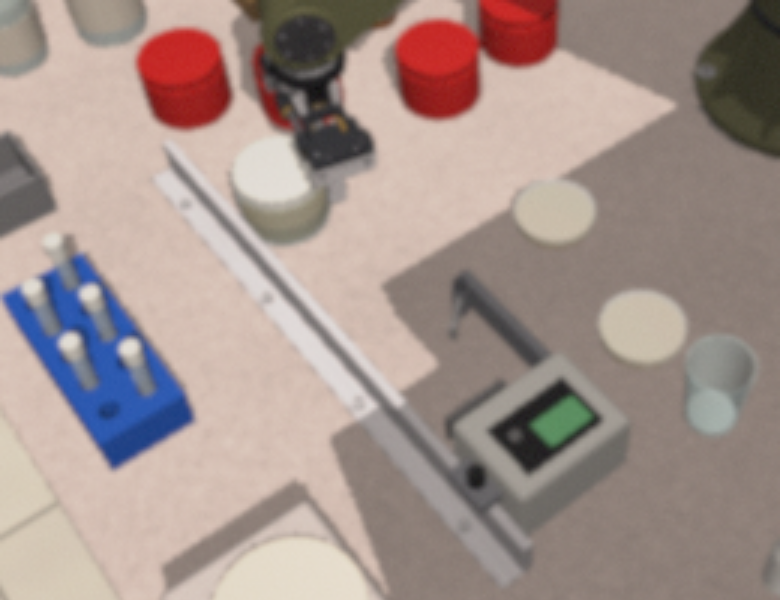

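The jar (lid at about (280,170) in this crop) is near the rail but not clearly touching it. The latch, reader and bar are in plain view. I'll keep pushing in 1 mm steps.

>>> step_arm --series '[1,0,0,0,0.57,1,0,0,0,0.57,1,0,0,0,0.57,1,0,0,0,0.57]'

```text
clock: 7.88
eef_pos: [543.3, -202.2, 40.4]
eef_rot: [3.142, -0.0, 2.914]
wrist_force: [-3.4, 0.3, -0.5]
finger_gap: 40.6
finger_force: 1.3
```

>>> step_arm --series '[1,0,0,0,0.57,1,0,0,0,0.57]'

```text
clock: 8.12
eef_pos: [545.3, -202.2, 40.5]
eef_rot: [-3.142, 0.0, 2.914]
wrist_force: [-2.6, -0.2, 0.6]
finger_gap: 40.2
finger_force: 1.3
```

>>> step_arm --series '[1,0,0,0,0.57]'

```text
clock: 8.25
eef_pos: [545.7, -202.2, 40.4]
eef_rot: [-3.141, -0.002, 2.914]
wrist_force: [-12.0, 1.1, 5.7]
finger_gap: 40.4
finger_force: 5.5
```

>>> step_arm --series '[1,0,0,0,0.57]'

```text
clock: 8.38
eef_pos: [545.9, -202.2, 40.3]
eef_rot: [-3.141, -0.004, 2.914]
wrist_force: [-19.8, 0.7, 10.0]
finger_gap: 39.9
finger_force: 9.3
```

>>> step_arm --series '[-3,0,0,0,0.57,-10,0,0,0,0.57,-20,0,0,0,0.57,-25,0,0,0,0.57,0,0,50,0,1,0,-20,50,0,1,0,-20,0,0,1,0,-20,0,0,1,0,0,0,0,1]'

```text
clock: 9.5
eef_pos: [488.5, -263.1, 138.8]
eef_rot: [3.141, -0.002, 2.912]
wrist_force: [-0.0, 1.0, 0.4]
finger_gap: 0.5
finger_force: 0.0
```

```bash
python3 - <<'E'
from h import *
i,im,d=snap('top','t2')
cv2.imwrite('pics/t2b.png',cv2.resize(im[90:240,290:490],(800,600)))
E
```

```text
(no output)
```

View pics/t2b.png

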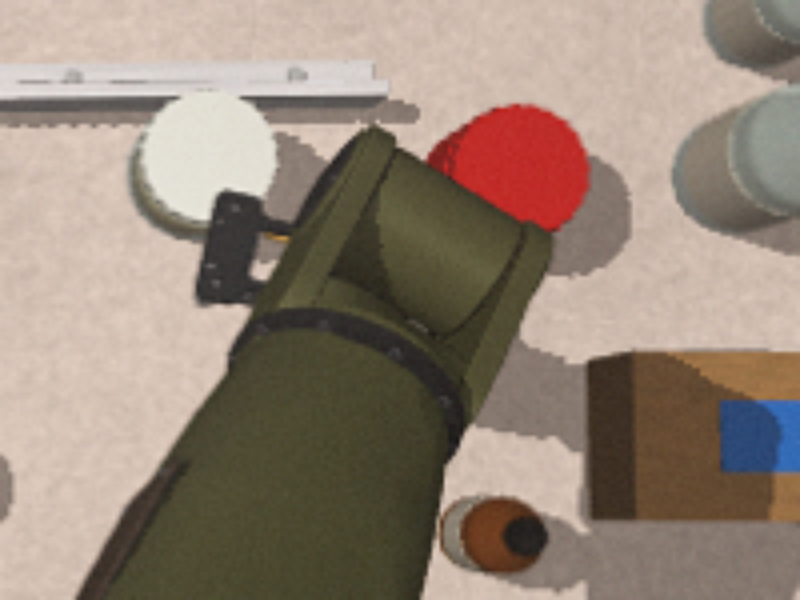

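```bash
python3 - <<'E'
from h import *
i,im,d=load('t2'); print(at_z(i,290+208/4,90+160/4,75), at_z(i,290+523/4,90+168/4,75))
E
```

```text
[ 596.7 -214.2   75. ] [ 592. -439.   75.]
```

>>> step_arm --series '[0,-29,0,0,1,25,0,0,0,1,40,0,0,0,1,36,0,0,0,1,0,0,0,0,1,0,0,-40,0,1,0,0,-40,0,1,0,0,-18,0,1,0,0,0,0,1,0,0,0,0,1]'

```text
clock: 10.8
eef_pos: [590.8, -291.6, 44.1]
eef_rot: [-3.141, 0.002, 2.914]
wrist_force: [0.6, 0.4, 0.1]
finger_gap: 0.2
finger_force: 0.0
```

>>> step_arm --series '[0,3,0,0,1,0,3,0,0,1,0,3,0,0,1,0,2,0,0,1,0,2,0,0,1,0,2,0,0,1,0,2,0,0,1,0,2,0,0,1,0,2,0,0,1]'

```text
clock: 11.92
eef_pos: [590.1, -270.2, 42.4]
eef_rot: [-3.141, -0.0, 2.914]
wrist_force: [-1.9, -3.3, 0.1]
finger_gap: 0.0
finger_force: 1.6
```

>>> step_arm --series '[0,3,0,0,1,0,4,0,0,1,-0.1,5,0,0,1,-0.1,6,0,0,1,-0.1,7,0,0,1,-0.1,7,0,0,1,-0.1,7,0,0,1,-0.1,7,0,0,1,-0.1,7,0,0,1,-0.1,7,0,0,1]'

```text
clock: 13.18
eef_pos: [589.4, -209.7, 42.4]
eef_rot: [3.142, -0.0, 2.914]
wrist_force: [-1.8, -1.9, -1.3]
finger_gap: 0.7
finger_force: 1.5
```

>>> step_arm --series '[-0.1,7,0,0,1,-0.1,7,0,0,1,-0.1,7,0,0,1,-0.1,7,0,0,1,-0.1,7,0,0,1,-0.1,7,0,0,1,-0.1,7,0,0,1,-0.1,6,0,0,1,-0.1,5,0,0,1,-0.1,4,0,0,1]'

```text
clock: 14.42
eef_pos: [588.4, -145.9, 42.4]
eef_rot: [-3.142, 0.0, 2.914]
wrist_force: [-1.6, -2.5, 0.0]
finger_gap: 0.3
finger_force: 1.4
```

```bash
python3 - <<'E'
from h import *
i,im,d=snap('side','s2')
cv2.imwrite('pics/s2b.png',cv2.resize(im[100:300,80:340],(780,600)))
E
```

```text
(no output)
```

View pics/s2b.png

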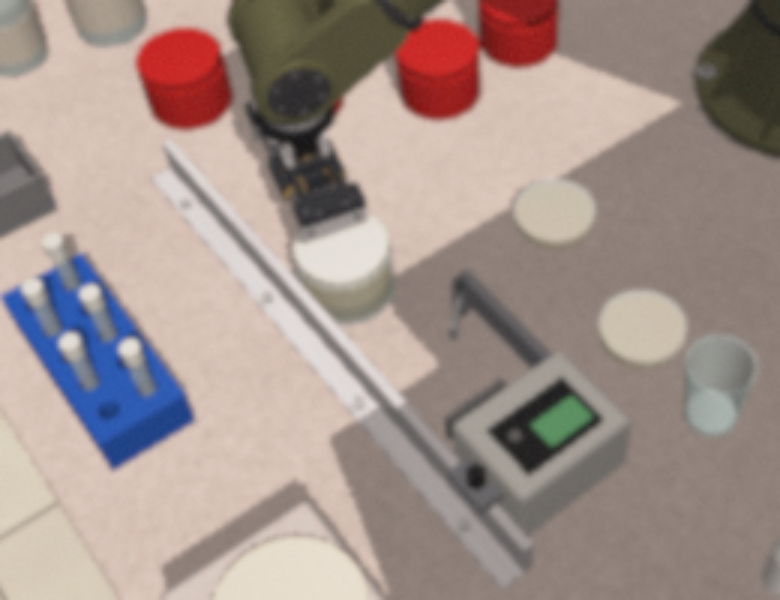

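```bash
python3 - <<'E'
from h import *
for n in('s2','top'):
    i,im,d=load('s2') if n=='s2' else snap('top','t3')
    P=cloud(i,d)
    m=(abs(P[...,2]-75)<5)&(d>0)&(P[...,0]>500)&(P[...,0]<660)&(P[...,1]>-150)&(P[...,1]<0)
    q=P[m][:,:2]; h=cv2.minEnclosingCircle(q.astype(np.float32)); print(n,len(q),h,q.max(0),q.min(0))
E
```

```text
s2 458 ((597.3234252929688, -80.36660766601562), 49.36618423461914) [644.8569935  -33.11662406] [ 549.18398157 -119.93908379]
top 316 ((596.3770751953125, -72.63741302490234), 47.44357681274414) [642.61991697 -33.13173433] [ 549.07466706 -102.49398435]
```

>>> step_arm --series '[0,3,0,0,1,-0.1,5,0,0,1,-0.1,6,0,0,1,-0.1,6,0,0,1,-0.1,6,0,0,1,-0.1,6,0,0,1,-0.1,6,0,0,1,-0.1,6,0,0,1,-0.1,6,0,0,1,-0.1,6,0,0,1,-0.1,6,0,0,1,-0.1,5,0,0,1,-0.1,4,0,0,1,0,3,0,0,1]'

```text
clock: 16.27
eef_pos: [587.2, -72.0, 42.5]
eef_rot: [-3.142, 0.0, 2.914]
wrist_force: [-2.0, -3.4, 2.8]
finger_gap: 0.5
finger_force: 2.3
```

>>> step_arm --series '[0,3,0,0,1,-0.1,3,0,0,1,0,3,0,0,1,-0.1,3,0,0,1,0,3,0,0,1,-0.1,3,0,0,1,0,3,0,0,1,-0.1,3,0,0,1,0,3,0,0,1,-0.1,3,0,0,1]'

```text
clock: 17.52
eef_pos: [586.7, -42.2, 42.5]
eef_rot: [-3.141, 0.0, 2.914]
wrist_force: [-2.1, -6.3, 4.1]
finger_gap: 0.6
finger_force: 3.3
```

>>> step_arm --series '[0,3,0,0,1,-0.1,3,0,0,1,0,3,0,0,1,-0.1,3,0,0,1,0,3,0,0,1,-0.1,3,0,0,1,0,3,0,0,1,-0.1,3,0,0,1]'

```text
clock: 18.52
eef_pos: [586.3, -18.2, 42.5]
eef_rot: [-3.141, -0.0, 2.914]
wrist_force: [-2.3, -6.3, 3.7]
finger_gap: 0.5
finger_force: 3.3
```

>>> step_arm --series '[0,2,0,0,1,-0.1,2,0,0,1,0,2,0,0,1,0,2,0,0,1,-0.1,2,0,0,1,0,2,0,0,1,0,2,0,0,1,-0.1,2,0,0,1,0,2,0,0,1,0,2,0,0,1]'

```text
clock: 19.77
eef_pos: [585.9, 1.8, 42.5]
eef_rot: [-3.141, -0.0, 2.914]
wrist_force: [-1.9, -7.3, 3.3]
finger_gap: 0.5
finger_force: 3.1
```

>>> step_arm --series '[0,1,0,0,1,0,1,0,0,1,0,1,0,0,1,0,1,0,0,1,-0.1,1,0,0,1,0,1,0,0,1,0,1,0,0,1,0,1,0,0,1]'

```text
clock: 20.78
eef_pos: [585.8, 9.8, 42.5]
eef_rot: [-3.141, -0.0, 2.914]
wrist_force: [-2.1, -6.0, 4.0]
finger_gap: 0.2
finger_force: 3.0
```

>>> step_arm --series '[0,1,0,0,1,0,1,0,0,1,0,1,0,0,1]'

```text
clock: 21.15
eef_pos: [585.8, 12.8, 42.5]
eef_rot: [-3.141, -0.0, 2.914]
wrist_force: [-1.6, -5.0, 4.3]
finger_gap: 0.8
finger_force: 2.9
```

```bash
python3 - <<'E'
from h import *
i,im,d=snap('side','s3'); j,im2,d2=snap('wrist','w3')
a=cv2.resize(im[165:275,200:330],(709,600)); cv2.imwrite('pics/s3b.png',a)
P=cloud(i,d)
m=(abs(P[...,2]-75)<4)&(d>0)&(P[...,0]>540)&(P[...,0]<660)&(P[...,1]>0)&(P[...,1]<140)
q=P[m]; print(len(q),q.max(0),q.min(0))
E
```

```text
470 [643.3312843  127.48882891  78.51116051] [546.60177214   3.95468323  71.00163549]
```

View pics/s3b.png

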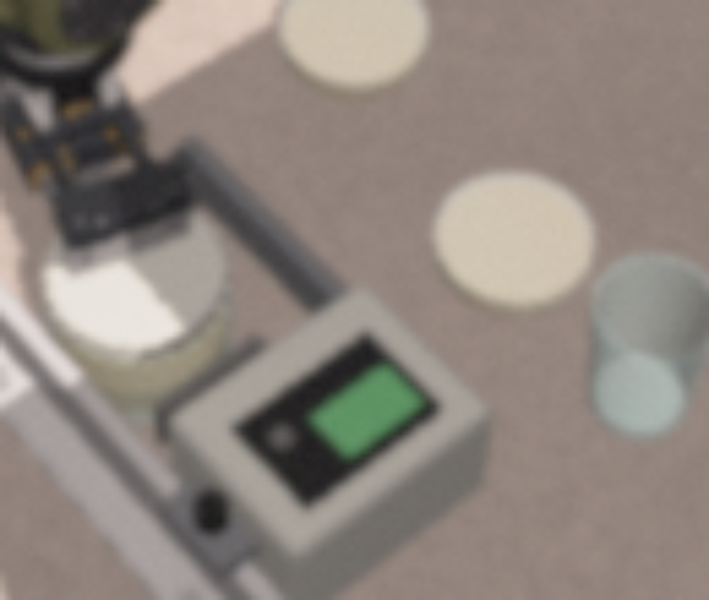

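>>> step_arm --series '[0,1,0,0,1,0,1,0,0,1]'

```text
clock: 21.5
eef_pos: [585.8, 14.9, 42.4]
eef_rot: [-3.141, -0.0, 2.914]
wrist_force: [-1.0, -4.7, 3.7]
finger_gap: 0.6
finger_force: 2.7
```

>>> step_arm --series '[0,1,0,0,1,0,1,0,0,1]'

```text
clock: 21.75
eef_pos: [585.8, 16.9, 42.4]
eef_rot: [-3.141, -0.0, 2.914]
wrist_force: [-1.0, -5.7, 4.6]
finger_gap: 0.4
finger_force: 2.6
```

>>> step_arm --series '[0,1,0,0,1]'

```text
clock: 21.88
eef_pos: [585.8, 17.9, 42.4]
eef_rot: [-3.142, -0.0, 2.914]
wrist_force: [-1.9, -5.0, 4.0]
finger_gap: 0.5
finger_force: 2.6
```

>>> step_arm --series '[0,1,0,0,1]'

```text
clock: 22.0
eef_pos: [585.8, 18.9, 42.4]
eef_rot: [-3.142, -0.0, 2.914]
wrist_force: [-1.8, -4.4, 3.3]
finger_gap: 0.0
finger_force: 2.4
```

```bash
python3 - <<'E'
from h import *
j,im2,d2=snap('wrist','w4')
cv2.imwrite('pics/w4b.png',cv2.resize(im2,(800,600)))
E
```

```text
(no output)
```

View pics/w4b.png

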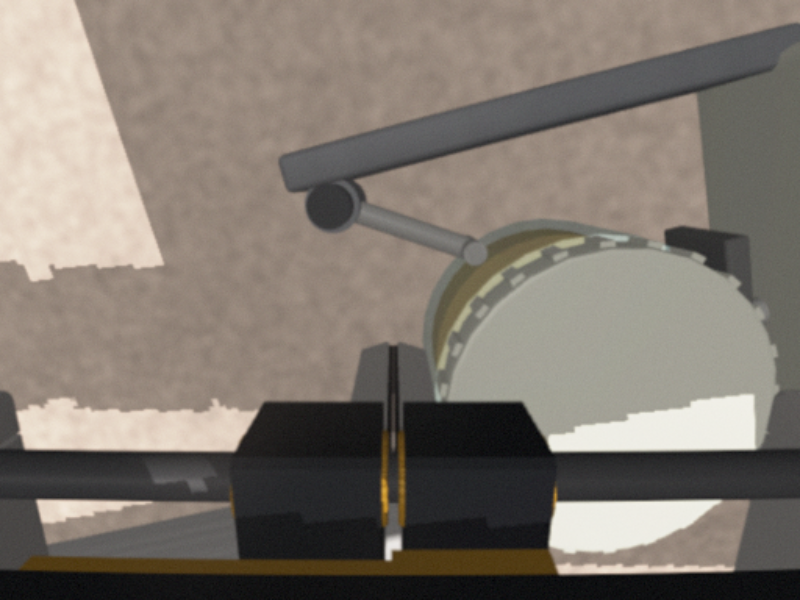

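```bash
cat >> h.py <<'E'
def latch(f,z0=35,z1=45):
    i,im,d=load(f); P=cloud(i,d)
    hs=cv2.cvtColor(im,cv2.COLOR_BGR2HSV)
    r=np.hypot(P[...,0]-520,P[...,1]-14)
    m=(d>0)&(P[...,2]>z0)&(P[...,2]<z1)&(r>14)&(r<56)&(P[...,0]>522)&(P[...,1]>10)
    q=P[m]; b=np.degrees(np.arctan2(q[:,0]-520,q[:,1]-14)); return len(q),np.percentile(b,[10,50,90]).round(1),q.max(0).round(1)
E
python3 - <<'E'
from h import *
i,im,d=load('w4')
print(at_z(i,333*.64,204*.64,44),at_z(i,475*.64,252*.64,40))
print(latch('w0'),latch('w3'),latch('w4'))
E
```

```text
[517.9  14.6  44. ] [543.8  56.1  40. ]
(58, array([40.1, 43.9, 47.5]), array([556.9,  51.5,  41.1])) (638, array([23.8, 35.1, 71.8]), array([575.5,  64.8,  45. ])) (623, array([27.8, 38.8, 88.8]), array([575.8,  63.8,  45. ]))
```

```bash
sed -i 's/r>14)&(r<56)/r>14)\&(r<32)/' h.py; python3 - <<'E'
from h import *
print(latch('w0'),latch('w3'),latch('w4'))
E
```

```text
(2, array([39.1, 39.3, 39.4]), array([537.6,  35.7,  35.4])) (4, array([20.8, 25.2, 27.7]), array([533. ,  41. ,  35.5])) (5, array([24.4, 27.7, 29.3]), array([533.6,  37.8,  35.5]))
```

>>> step_arm --series '[0,1,0,0,1]'

```text
clock: 22.18
eef_pos: [585.8, 19.9, 42.4]
eef_rot: [3.142, -0.0, 2.914]
wrist_force: [-1.2, -3.7, 3.1]
finger_gap: 0.5
finger_force: 2.2
```

>>> step_arm --series '[0,1,0,0,1]'

```text
clock: 22.3
eef_pos: [585.8, 20.9, 42.4]
eef_rot: [-3.142, -0.0, 2.914]
wrist_force: [-2.0, -7.0, 3.8]
finger_gap: 0.4
finger_force: 3.5
```

>>> step_arm --series '[0,1,0,0,1]'

```text
clock: 22.42
eef_pos: [585.8, 21.5, 42.4]
eef_rot: [-3.141, -0.0, 2.914]
wrist_force: [-2.1, -6.8, 2.5]
finger_gap: 0.5
finger_force: 4.0
```

```bash
python3 - <<'E'
from h import *
snap('wrist','w5');print(latch('w5'))
E
```

```text
(7, array([25.7, 33.2, 35.3]), array([537.5,  41.1,  35.4]))
```

>>> step_arm --series '[0,1,0,0,1]'

```text
clock: 22.6
eef_pos: [585.8, 22.4, 42.4]
eef_rot: [-3.141, -0.0, 2.914]
wrist_force: [-2.6, -8.0, 3.9]
finger_gap: 0.5
finger_force: 4.3
```

>>> step_arm --series '[0,0.5,0,0,1,0,0.5,0,0,1]'

```text
clock: 22.85
eef_pos: [585.8, 23.3, 42.4]
eef_rot: [-3.141, -0.0, 2.914]
wrist_force: [-1.9, -8.7, 3.6]
finger_gap: 0.6
finger_force: 4.6
```

```bash
python3 - <<'E'
from h import *
snap('wrist','w6')
for f in('w0','w3','w4','w5','w6'):print(latch(f,26,45))
E
```

```text
(73, array([36. , 43.3, 50. ]), array([544. ,  39. ,  35.4]))
(503, array([14.8, 23.4, 31.5]), array([536.6,  44. ,  35.5]))
(503, array([19.2, 27.5, 35.7]), array([538.2,  43.4,  35.5]))
(494, array([22.7, 30.8, 39. ]), array([539.7,  42.8,  35.4]))
(493, array([26.4, 34.7, 42.8]), array([542. ,  41.4,  35.5]))
```

>>> step_arm --series '[0,0.5,0,0,1,0,0.5,0,0,1]'

```text
clock: 23.15
eef_pos: [585.8, 24.2, 42.4]
eef_rot: [-3.141, -0.0, 2.914]
wrist_force: [-2.6, -9.4, 3.7]
finger_gap: 0.4
finger_force: 4.6
```

>>> step_arm --series '[0,0.5,0,0,1,0,0.5,0,0,1]'

```text
clock: 23.4
eef_pos: [585.8, 25.0, 42.4]
eef_rot: [-3.14, -0.0, 2.914]
wrist_force: [-3.0, -11.0, 4.4]
finger_gap: 0.6
finger_force: 6.0
```

```bash
python3 - <<'E'
from h import *
snap('wrist','w7')
for f in('w7',):print(latch(f,26,45))
E
```

```text
(489, array([33.8, 41.8, 50.2]), array([544.1,  39.5,  35.1]))
```

>>> step_arm --series '[0,0.5,0,0,1,0,0.5,0,0,1]'

```text
clock: 23.7
eef_pos: [585.7, 25.8, 42.4]
eef_rot: [-3.14, -0.0, 2.914]
wrist_force: [-2.6, -11.6, 4.0]
finger_gap: 0.6
finger_force: 6.4
```

```bash
python3 - <<'E'
from h import *
i,im,d=snap('wrist','w8')
for f in('w8',):print(latch(f,26,45))
cv2.imwrite('pics/w8b.png',cv2.resize(im[60:300,130:450],(800,600)))
E
```

```text
(483, array([34. , 41.8, 50.1]), array([543.8,  39.3,  35.7]))
```

>>> step_arm --series '[0,-0.5,0,0,1,0,-0.5,0,0,1,0,-1,0,0,1,0,-1,0,0,1,0,-2,0,0,1,0,-5,0,0,1,0,-10,0,0,1,0,-10,0,0,1,0,0,0,0,1]'

```text
clock: 24.88
eef_pos: [585.9, -4.2, 42.4]
eef_rot: [-3.142, 0.0, 2.913]
wrist_force: [0.6, -0.1, 0.4]
finger_gap: 0.5
finger_force: 0.0
```

```bash
python3 - <<'E'
from h import *
i,im,d=snap('wrist','w9')
print(latch('w9',26,45))
i,im,d=load('w9')
cv2.imwrite('pics/w9b.png',cv2.resize(im,(800,600)))
E
```

```text
(495, array([34.5, 42.8, 50.8]), array([544.3,  39.3,  35.6]))
```

View pics/w9b.png

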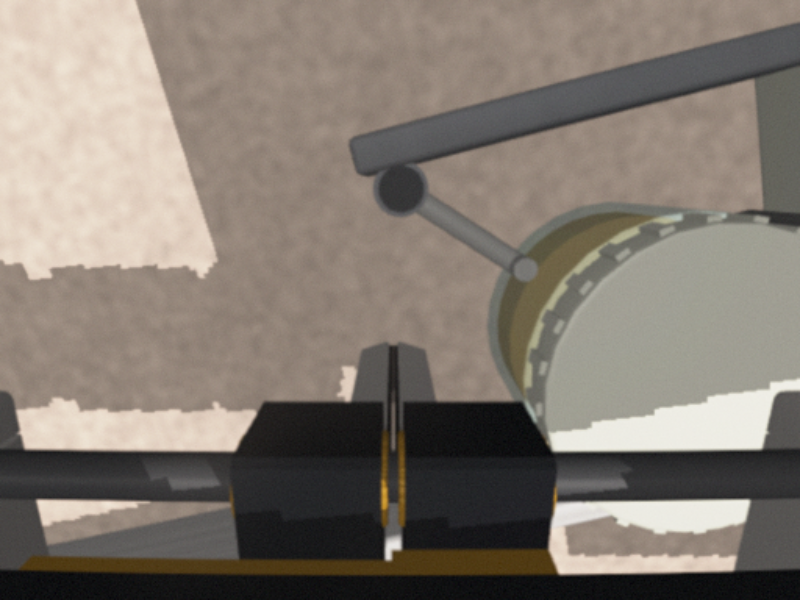

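The latch arm, from its pivot at (400,188) to its tip at (525,268), is back at its closed angle behind the jar. The pusher is clear of the jar. I'll lift away and hand in.

>>> step_arm --series '[0,-10,20,0,1,0,0,40,0,1,0,0,40,0,1,0,0,0,0,1,0,0,0,0,1]'

```text
clock: 25.55
eef_pos: [585.5, -13.0, 141.6]
eef_rot: [-3.141, -0.001, 2.914]
wrist_force: [-0.1, -0.9, 0.1]
finger_gap: 0.6
finger_force: 0.0
```

```bash
python3 - <<'E'
from h import *
print(manip.read_state()['wrist_force']); print(manip.sign_off())
E
```

```text
[-0.07459358 -0.90951297  0.14342122]
the job is handed in; nothing more can be done
None
```

The jar is held in the reader with the latch closed behind it and the arm clear, handed in at about 25.6 s; the highest wrist force I read was about 22 N, when the jar met the rail, and about 13 N during the push into the reader.

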